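# Find the full parts tin by lifting, slide it into the cradle and bolt it down

## Task

Three closed green parts tins look alike, but only one is full of steel parts: lift them to feel which is the heavy one, and leave the empty tins standing where they were. Set the heavy tin on the apron of the grey cradle and slide it in under the lip until it is fully home, then swing the yellow strap down over it, and last of all swing the red-balled bolt upright into the slot in the strap's end. Keep the tins upright and do not disturb the other things on the bench.

Things in the scene. Friction and masses are not known exactly. Their poses are not given: they have to be found in the camera images.
- tin_a_mid (a point): middle (half-way up) of one of three identical-looking closed green parts tins with fixed grey lids: 64 mm along its own x, 48 along y, 48 high, z up. Empty it weighs about 0.11 kg (1.1 N), the full one about 0.55 kg (5.4 N). Which one is full changes from start to start and cannot be seen; a, b, c are only labels
- tin_b_mid (a point): middle (half-way up) of one of three identical-looking closed green parts tins with fixed grey lids: 64 mm along its own x, 48 along y, 48 high, z up. Empty it weighs about 0.11 kg (1.1 N), the full one about 0.55 kg (5.4 N). Which one is full changes from start to start and cannot be seen; a, b, c are only labels
- tin_c_mid (a point): middle (half-way up) of one of three identical-looking closed green parts tins with fixed grey lids: 64 mm along its own x, 48 along y, 48 high, z up. Empty it weighs about 0.11 kg (1.1 N), the full one about 0.55 kg (5.4 N). Which one is full changes from start to start and cannot be seen; a, b, c are only labels
- tin_a: the same tin as tin_a_mid; origin at the centre of its underside, same axes
- tin_b: the same tin as tin_b_mid; origin at the centre of its underside, same axes
- tin_c: the same tin as tin_c_mid; origin at the centre of its underside, same axes
- cradle: grey steel hold-down cradle fixed to the bench, 62 mm high. Its frame (used below as 'cradle frame', mm): origin on the bench top under the centre of a tin that is fully home, +x the way a tin goes in, y left, z up. Side walls: inner faces y = +-29, outer +-37, x = -30 to 44, tops z = 50. A lip (x = 14 to 44, underside z = 56) roofs the rear, so a tin cannot be lowered in from above
- cradle_home (a point): centre of a tin that is fully home: (0, 0, 28) mm in the cradle frame. The tin goes in lengthwise (its x along the cradle's x, either way round), sliding on the floor; there is no room for fingers beside it. The back stop is at x = 34, so a tin touching it has its centre at x = 2 and its near end face at x = -30
- cradle_mouth (a point): middle of the mouth between the flared guides, on the floor: (-55, 0, 4) mm in the cradle frame. The guides run from x = -55 (inner faces about y = +-38, outer +-44) to the walls at x = -30; their tops are at z = 34
- cradle_floor: dark steel floor plate of the cradle, same frame, 92 mm wide; its top is flat at z = 4 mm from x = -126 to 44. In front of the mouth (x = -126 to -55) it is an open apron, long enough to set a tin on, with nothing beside or above it; a short ramp leads up to its front edge
- strap (a joint): hinge of the yellow flat strap (18 mm wide, 4 thick, 111 long, end up to 173 mm high when upright). Hinge line along the cradle's x through y = 46, z = 62 mm of its frame; strap centred on x = 0. 0 rad = closed, level across above the tin (stop); pi/2 = straight up; more = leaning out to the left, as at first. Stiff (friction 0.06 N m, no spring): stays where left, must be pushed all the way down
- strap_end (a point): point on the strap 100 mm from its hinge line, in the slot in the strap's end, which is open to the front (-x); with the strap closed it lies at (0, -54, 62) mm of the cradle frame
- swing_bolt (a joint): hinge of the swing bolt, a steel rod of 8 mm diameter, 85 mm long with its ball head. Hinge line along the cradle's y through x = 0, y = -50, z = 20 mm of its frame. 0 rad = upright in the strap's slot (stop); positive = leaning to the front (-x), as at first. Stiff (friction 0.035 N m, no spring): stays where left
- bolt_head (a point): centre of the bolt's red ball head (18 mm diameter), 76 mm along the rod from its hinge; with the bolt upright the head stands at z = 87 to 105 mm, above the closed strap (top at z = 64)
- bush: loose steel bush, 27 mm diameter, 30 mm high, standing left of the cradle; a bystander; origin under its centre
- loose_nut: loose steel hexagon nut, 27 mm, 12 mm high, at the front of the bench; a bystander; origin under its centre
- blade: loose clipper blade, 32 x 44 x 8 mm, at the front of the bench; a bystander; origin under its centre

How it is judged:
By the outcome, as a careful person would: the job done as asked, in the order asked, and still so for the second after the job is handed in, with the robot touching nothing.
It also fails if it takes over 72 s, if anything falls off the work surface, if the arm or the gripper's body presses on something with over 40 N, if the wrist force passes 120 N, or if a joint passes its speed limit or range.

## Robot

A 6-joint arm with a two-finger parallel gripper is mounted at the origin on a cart in front of the work surface, level with it; the furniture and walls round the work are solid. World frame = base frame: x ahead of the robot, y to its left, z up, the work surface at z = 0. Lengths are in m, angles in rad, forces in N, time in s.
With the tool pointing down it reaches from about 0.25 to 0.775 m from the base axis. Payload 4 kg.
Tool frame: the origin (TCP) lies between the finger pads; the fingertips stand 11 mm ahead of it and the grasp point (between the pads) lies 8 mm behind it (bot.nose_length is the distance from the TCP to the fingertips, in m); y points along the fingers, x is the direction in which the jaws open and shut, and the axes are right-handed (so a half turn about y gives the same grasp; the last joint's range is limited). The gripper opens to 85 mm and grips with 20 to 120 N. Pads are 22 mm wide; open, the fingers measure 114 mm over their backs; the gripper's body (76 mm by 85 mm) begins 54 mm behind the grasp point. The pads swing forward as they close: fully open they stand 13 mm farther back than shut.
Start: joints at [-1.437, 0.087, 1.371, -0, 1.684, -0.103], TCP at [0.129, -0.535, 0.242] pointing down, gripper open.
Joint ranges: [-3.1, 3.1], [-0.76, 2.03], [0.27, 2.55], [-1.08, 4.22], [0.17, 2.65], [-2.57, 2.57]. Speed limits (rad/s): [2.79, 2.79, 3.14, 3.14, 3.14, 3.14].

## Interface

Orientations are given as a unit quaternion [x, y, z, w].
In Python, from cell import telemetry, optics, bot gives the robot as it stands.
- The arm moves only by the tool carry_out, never from a script. Its argument "plan" is a list of rows, each a list of 6 numbers: the shift along the tool's x, y, z in m, then the turn, a rotation vector about the tool's x, y, z in rad. A call has 1 to 20 rows; each row is the pose to reach, as a shift and turn from the pose measured when the call began, along the tool's axes at that moment; what a row does not reach only later rows make up. A row lasts 1/10 s, in which the tool goes at most 50 mm and 8.59 degrees, less where a joint would pass 70% of its speed; a pose out of reach is approached as far as the arm can. A call with a gripper value outside its range is refused whole. "fingers" is the finger opening in m, from 0 to 0.0854, set as the call begins (left out, the last holds). The fingers move at their own pace and stop on an object; "force" is the grip in N (left out, the last holds). Time passes only in rows, so rows that repeat a pose let the fingers close. It gives the time, the measured TCP pose, the force and the opening at its end, in the units of the state.
- telemetry.state(): the state, without advancing time (a new reading comes with each control period).
- optics.get_image(name): name is "scene" or "top" or "wrist"; returns the picture (400x640x3 uint8, red, green, blue); there is no depth.
- optics.camera_model(name): a dict with "fovy" (degrees; the focal length in pixels is half the picture's height over the tangent of half this angle, whatever the lens; pixels are square), "cx", "cy" (the principal point, pixels), "k1" (the pictures are not rectified: a ray, as slopes to the right and down, at radius r is drawn at 1 + k1 r^2 times it, then the intrinsics apply), "pose" (4x4, takes a point from camera to world coordinates). Camera axes: x right, y up, looking along -z (the intrinsics and any distortion apply to the point x, -y, -z); pixel columns grow to the right and rows downward; lengths in m; the calibration is good to about 2 mm. A picture is of the moment at which its call begins: read the wrist's pose just before it. camera_model takes no time and is no camera call; for the wrist camera it gives the pose at the moment of the call.
- bot.finish_job(): hands the job in, once; it reports no verdict.
The state is a dict: "time": time; "joint_pos": joint angles; "joint_velocities": joint speeds; "joint_efforts": joint torques, N m; "eef_pos": TCP position; "eef_rot": TCP orientation; "wrist_force": force on the tool from outside, world axes, zero at the start; "moment": the same for the moment, N m; "grip_width": opening from 0.0 (shut) to 1.0 (fully open).
Only numpy, scipy, OpenCV 4.12 (cv2) and the standard library are available. Lean on these libraries where they do the work, as an engineer would, in place of code of your own. Each camera call takes 0.05 s, during which the arm holds its last target. There are 200 camera calls.

## Working session

There is one attempt and no reset: what is moved stays moved. The work goes in short steps, Python scripts to look and compute and a tool call to move; the robot and the scene stay as the last step left them, time stands still between calls to the robot, and variables do not carry over. Pictures are saved under pics/ and viewed, about 8 in all and at most 12, crops included, and the job is handed in when it is done.

Besides the shell and the picture viewer there is one more tool, called as name(argument=value, ...) on one line, values as JSON. carry_out: Moves the arm, as the interface text tells. Its arguments: {"type":"object","properties":{"plan":{"type":"array","items":{"type":"array","items":{"type":"number"}}},"fingers":{"type":"number"},"force":{"type":"number"}},"required":["plan"]}

```bash
mkdir -p pics; ls; cat > h.py <<'E'
import numpy as np, cv2
from cell import telemetry, optics, bot
from scipy.spatial.transform import Rotation as R
def K(m,h=400):
    f=h/2/np.tan(np.radians(m['fovy'])/2); return f
def ray(m,u,v):
    f=K(m); d=np.array([(u-m['cx'])/f,(v-m['cy'])/f]); s=d.copy()
    for _ in range(30): s=d/(1+m['k1']*(s@s))
    P=np.array(m['pose']); return P[:3,3],P[:3,:3]@np.array([s[0],-s[1],-1])
def at(m,u,v,z):
    o,d=ray(m,u,v); return o+d*(z-o[2])/d[2]
def px(m,p):
    P=np.array(m['pose']); c=P[:3,:3].T@(np.array(p)-P[:3,3]); s=np.array([c[0],-c[1]])/-c[2]
    s=s*(1+m['k1']*(s@s)); return s*K(m)+[m['cx'],m['cy']]
def snap(n,f):
    im=optics.get_image(n); cv2.imwrite(f,cv2.cvtColor(im,cv2.COLOR_RGB2BGR)); return im
def tool(target):
    s=telemetry.state(); r=R.from_quat(s['eef_rot']); return r.inv().apply(np.array(target)-s['eef_pos'])
E
python3 - <<'E'
from h import *
for n in ['top','scene']: 
    snap(n,f'pics/{n}0.png'); m=optics.camera_model(n); print(n,m['fovy'],m['cx'],m['cy'],m['k1'],np.round(m['pose'],3).tolist())
print(telemetry.state())
E
```

```text
pics
top 51.39557708803213 323.84892200698914 200.98735134205228 0.016218761628136368 [[-0.012, 0.997, -0.076, 0.447], [-1.0, -0.013, -0.004, 0.242], [-0.005, 0.076, 0.997, 0.936], [0.0, 0.0, 0.0, 1.0]]
scene 46.62689752438254 314.76331776553417 192.57376959430272 -0.11949980631530908 [[-0.073, -0.698, 0.712, 1.117], [0.997, -0.039, 0.064, 0.317], [-0.017, 0.715, 0.699, 0.677], [0.0, 0.0, 0.0, 1.0]]
{'time': 0.1, 'joint_pos': array([-1.43711138e+00,  8.79045426e-02,  1.37213112e+00, -3.91656740e-05,
        1.68358895e+00, -1.03086353e-01]), 'joint_velocities': array([ 0.00040762, -0.00067528, -0.00376698,  0.00125466, -0.00085983,
        0.0016149 ]), 'joint_efforts': array([ 1.09049673e-03, -3.53014755e+01, -3.14219391e+01, -2.14222891e-04,
        7.91259954e-03,  1.39201785e-05]), 'eef_pos': array([ 0.12894413, -0.53422897,  0.24122913]), 'eef_rot': array([-0.55506343,  0.43797191, -0.43692135,  0.55604399]), 'wrist_force': array([-1.35456966, -0.18282124, -0.20364534]), 'moment': array([-0.00938839,  0.02543191, -0.00837872]), 'grip_width': 0.9979627059795958}
```

View pics/top0.png

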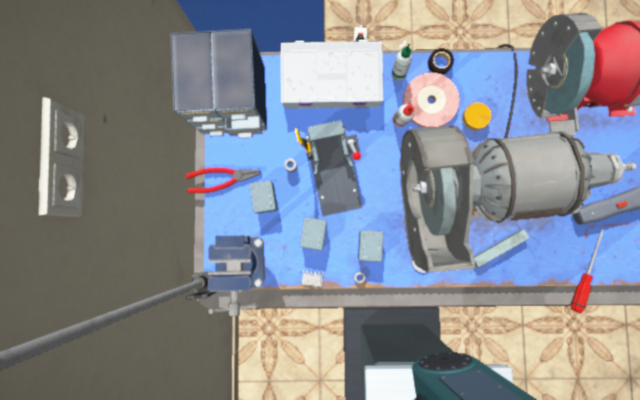

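View pics/scene0.png

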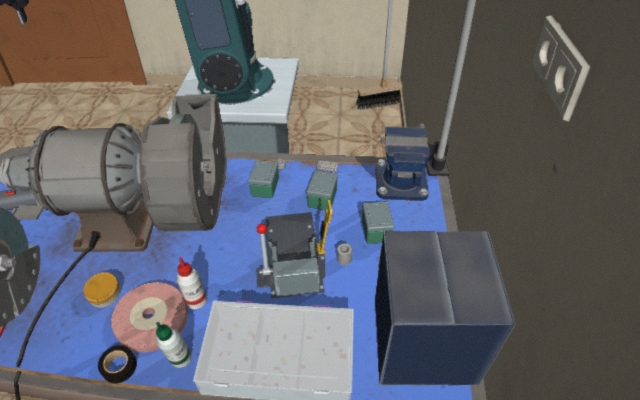

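Top view: three tins at about (263,197), (313,234) and (371,245), with the cradle at (333,170), its mouth towards the bottom. The scene view shows the strap leaning left and the bolt leaning to the front. I'll enlarge both.

```bash
python3 - <<'E'
import cv2,numpy as np
a=cv2.imread('pics/top0.png')[112:292,240:400]; b=cv2.imread('pics/scene0.png')[195:300,240:350]
A=cv2.resize(a,None,fx=3,fy=3,interpolation=cv2.INTER_CUBIC);B=cv2.resize(b,(308,294),interpolation=cv2.INTER_CUBIC)
o=np.zeros((540,790,3),np.uint8);o[:,:480]=A;o[:294,482:790]=B
cv2.imwrite('pics/crop1.png',o)
E
```

```text
(no output)
```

View pics/crop1.png

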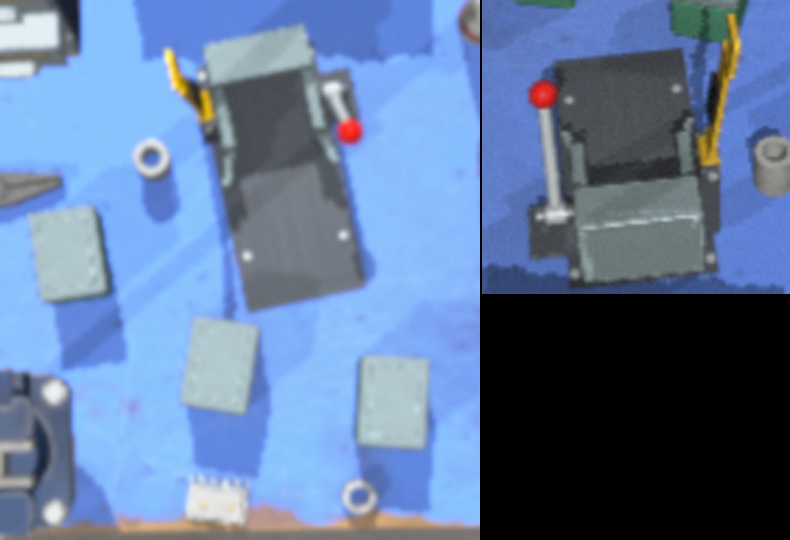

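```bash
python3 - <<'E'
from h import *
from scipy.optimize import least_squares
m=optics.camera_model('top')
c=lambda p:(240+(p[0]+.5)/3-.5,112+(p[1]+.5)/3-.5)
T={'A':[(30,213),(93,206),(108,293),(44,301)],'B':[(197,318),(259,326),(246,413),(183,404)],'C':[(360,356),(428,357),(426,448),(358,446)]}
for k,q in T.items():
    w=np.array([at(m,*c(p),.048)[:2] for p in q]); l=(w[0]+w[1]-w[2]-w[3])/2; s=(w[0]+w[3]-w[1]-w[2])/2
    print(k,w.mean(0).round(4),'len',np.linalg.norm(l).round(4),'wid',np.linalg.norm(s).round(4),'yaw',np.degrees(np.arctan2(l[1],l[0])).round(1), np.degrees(np.arctan2(-s[0],s[1])).round(1))
Q=[((14,37,62),(210,84)),((14,-37,62),(311,63)),((44,37,62),(205,45)),((44,-37,62),(304,26)),((-55,41,34),(228,187)),((-55,-41,34),(337,162)),((-126,46,2),(248,310)),((-126,-46,2),(364,285))]
def f(x,full=0):
    r=R.from_euler('z',x[2]).as_matrix(); o=[]
    for p,q in Q: o+=list(px(m,r@(np.array(p)/1000)+[x[0],x[1],0])-c(q))
    return np.array(o)
s=least_squares(f,[.5,.2,0.2],loss='soft_l1'); print(s.x,np.degrees(s.x[2]),f(s.x).reshape(-1,2).round(1).tolist())
x=s.x; r=R.from_euler('z',x[2]).as_matrix()
h=at(m,*c((350,131)),.06); print('head loc at z=60',(r.T@(h-[x[0],x[1],0])).round(4), (r.T@(at(m,*c((350,131)),.08)-[x[0],x[1],0])).round(4))
for n,p,z in [('bush',(152,158),.03),('nut',(360,497),.012),('blade',(216,503),.008)]: print(n,at(m,*c(p),z).round(3))
print('strap tip z=.15',(r.T@(at(m,*c((170,55)),.15)-[x[0],x[1],0])).round(4))
E
```

```text
A [0.5268 0.3769] len 0.0638 wid 0.0457 yaw 9.3 6.0
B [0.4456 0.2687] len 0.062 wid 0.0448 yaw -9.5 -8.4
C [0.4184 0.1474] len 0.0637 wid 0.0481 yaw -2.5 -1.9
[0.63660666 0.2338289  0.21043969] 12.057306065619269 [[0.6, 1.1], [0.8, 0.5], [-0.8, 0.6], [-0.0, -0.6], [0.2, 0.3], [0.4, 0.4], [-1.4, -7.7], [-0.2, -8.3]]
head loc at z=60 [-0.038  -0.0519  0.06  ] [-0.0414 -0.0496  0.08  ]
bush [0.598 0.318 0.03 ]
nut [0.348 0.169 0.012]
blade [0.345 0.275 0.008]
strap tip z=.15 [0.0205 0.0596 0.15  ]
```

```bash
python3 - <<'E'
from h import *
t=optics.camera_model('top');s=optics.camera_model('scene')
for z in (0,.05,.1,.15,.2,.25): print(z,'top edge rows130,200,270:',[at(t,*q,z)[:2].round(3).tolist() for q in((402,150),(403,200),(415,270))],'scene',[at(s,*q,z)[:2].round(3).tolist() for q in((218,100),(222,150),(205,227))])
for p in [(.4184,.1474,.048),(.5268,.3769,.048),(.4456,.2687,.048),(.6366,.2338,.0)]: print(px(s,p).round())
print(tool([.418,.147,.13]))
E
```

```text
0 top edge rows130,200,270: [[0.632, 0.066], [0.518, 0.067], [0.362, 0.045]] scene [[0.09, -0.029], [0.299, 0.028], [0.536, 0.046]]
0.05 top edge rows130,200,270: [[0.622, 0.076], [0.514, 0.077], [0.366, 0.055]] scene [[0.166, -0.004], [0.359, 0.05], [0.579, 0.066]]
0.1 top edge rows130,200,270: [[0.612, 0.085], [0.511, 0.086], [0.371, 0.066]] scene [[0.241, 0.022], [0.419, 0.071], [0.622, 0.086]]
0.15 top edge rows130,200,270: [[0.603, 0.095], [0.507, 0.095], [0.375, 0.076]] scene [[0.317, 0.047], [0.48, 0.092], [0.665, 0.106]]
0.2 top edge rows130,200,270: [[0.593, 0.104], [0.503, 0.105], [0.38, 0.087]] scene [[0.393, 0.073], [0.54, 0.113], [0.708, 0.126]]
0.25 top edge rows130,200,270: [[0.583, 0.113], [0.499, 0.114], [0.384, 0.098]] scene [[0.469, 0.098], [0.601, 0.135], [0.751, 0.146]]
[263. 171.]
[376. 214.]
[321. 182.]
[295. 274.]
[-0.59419586  0.1125078   0.4407623 ]
```

carry_out(plan=[[-0.392,0,0.229,0,0,0],[-0.392,0,0.229,0,0,0],[-0.392,0,0.229,0,0,0],[-0.392,0,0.229,0,0,0],[-0.392,0,0.229,0,0,0],[-0.392,0,0.229,0,0,0],[-0.392,0,0.229,0,0,0],[-0.392,0,0.229,0,0,0],[-0.392,0,0.229,0,0,0],[-0.392,0,0.229,0,0,0],[-0.679,0,0.319,0,0.393,0],[-0.679,0,0.319,0,0.393,0],[-0.679,0,0.319,0,0.393,0],[-0.679,0,0.319,0,0.393,0],[-0.679,0,0.319,0,0.393,0],[-0.679,0,0.319,0,0.393,0],[-0.679,0,0.319,0,0.393,0],[-0.679,0,0.319,0,0.393,0]], fingers=0.0854, force=40)

```text
time: 1.9
eef_pos: [0.2791, 0.2042, 0.2419]
eef_rot: [-0.461, 0.537, -0.535, 0.461]
wrist_force: [-0.4, -0.2, 0.4]
grip_width: 1.0
```

```bash
cat >> h.py <<'E'
CR=np.array([.6366,.2338]); CY=np.radians(12.06)
def cw(x,y,z): # cradle mm -> world m
    c,s=np.cos(CY),np.sin(CY); return np.array([CR[0]+(c*x-s*y)/1e3,CR[1]+(s*x+c*y)/1e3,z/1e3])
def yaw(): # psi of tool, deg: jaw at -90+psi
    j=R.from_quat(telemetry.state()['eef_rot']).as_matrix()[:,0]; return np.degrees(np.arctan2(j[1],j[0]))+90
def st():
    s=telemetry.state(); print('t',round(s['time'],2),'p',s['eef_pos'].round(4),'yaw',yaw().round(2),'F',s['wrist_force'].round(2),'g',round(s['grip_width']*85.4,1),'q',s['joint_pos'].round(2))
def to(p,psi): print('shift',tool(p).round(4),'turn y',round(-np.radians(psi-yaw()),3))
E
python3 -c "
from h import *
st(); to([.4456,.2687,.1],-9); to([.4456,.2687,.021],-9); snap('wrist','pics/w1.png')"
```

```text
t 1.9 p [0.2791 0.2042 0.2419] yaw -8.54 F [-0.39 -0.18  0.37] g 85.4 q [ 0.46 -0.38  1.78  0.    1.74  2.18]
shift [-0.0881  0.1418  0.1555] turn y 0.008
shift [-0.088   0.2208  0.1556] turn y 0.008
```

View pics/w1.png

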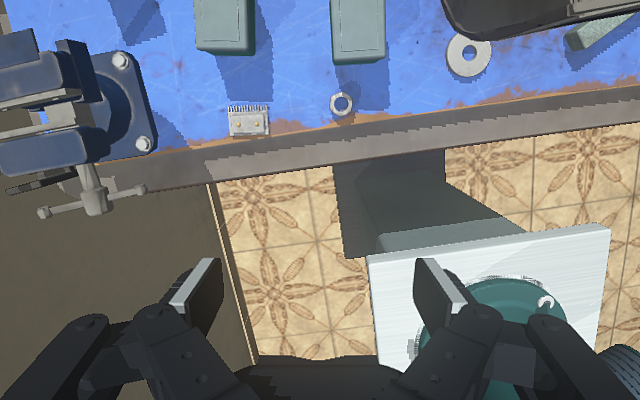

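Wrist view: the gripper is open, the B lid is at (225,25), C at (358,28), and the nut and blade are clear of the path. I'll go down over B.

carry_out(plan=[[-0.088,0.1,0.1555,0,0.008,0],[-0.088,0.1,0.1555,0,0.008,0],[-0.088,0.1,0.1555,0,0.008,0],[-0.088,0.1,0.1555,0,0.008,0],[-0.088,0.142,0.1555,0,0.008,0],[-0.088,0.185,0.1555,0,0.008,0],[-0.088,0.221,0.1555,0,0.008,0],[-0.088,0.221,0.1555,0,0.008,0]])

```text
time: 2.75
eef_pos: [0.4418, 0.2638, 0.0141]
eef_rot: [-0.463, 0.541, -0.536, 0.453]
wrist_force: [-0.8, -1.0, -0.6]
grip_width: 1.006
```

carry_out(plan=[[0,0,0,0,0,0],[0,0,0,0,0,0],[0,0,0,0,0,0],[0,0,0,0,0,0],[0,0,0,0,0,0],[0,0,0,0,0,0],[0,0,0,0,0,0]], fingers=0.03, force=30)

```text
time: 3.45
eef_pos: [0.4437, 0.2644, 0.0168]
eef_rot: [-0.462, 0.54, -0.537, 0.455]
wrist_force: [0.2, -1.3, 5.7]
grip_width: 0.558
```

```bash
python3 -c "
from h import *
st()"
```

```text
t 3.45 p [0.4437 0.2644 0.0168] yaw -9.18 F [ 0.21 -1.27  5.71] g 47.7 q [0.43 0.18 1.74 0.   1.24 2.16]
```

carry_out(plan=[[0,-0.012,0,0,0,0],[0,-0.025,0,0,0,0],[0,-0.025,0,0,0,0],[0,-0.025,0,0,0,0],[0,-0.025,0,0,0,0]])

```text
time: 3.95
eef_pos: [0.4434, 0.2643, 0.0413]
eef_rot: [-0.462, 0.54, -0.537, 0.455]
wrist_force: [0.0, 0.1, -0.9]
grip_width: 0.559
```

```bash
python3 -c "
from h import *
st()"
```

```text
t 3.95 p [0.4434 0.2643 0.0413] yaw -9.18 F [ 0.01  0.12 -0.92] g 47.8 q [0.43 0.15 1.71 0.   1.29 2.16]
```

B is light (about 1.1 N). Put it back and go to A.

carry_out(plan=[[0,0.012,0,0,0,0],[0,0.023,0,0,0,0],[0,0.024,0,0,0,0],[0,0.024,0,0,0,0]])

```text
time: 4.35
eef_pos: [0.4426, 0.2639, 0.016]
eef_rot: [-0.463, 0.54, -0.536, 0.454]
wrist_force: [0.8, 0.5, -0.5]
grip_width: 0.557
```

carry_out(plan=[[0,0,0,0,0,0],[0,0,0,0,0,0],[0,0,0,0,0,0],[0,-0.03,0,0,0,0],[0,-0.08,0,0,0,0],[0,-0.12,0,0,0,0]], fingers=0.072)

```text
time: 4.95
eef_pos: [0.4442, 0.2644, 0.1378]
eef_rot: [-0.463, 0.54, -0.537, 0.454]
wrist_force: [1.9, -0.3, 0.4]
grip_width: 0.84
```

```bash
python3 -c "
from h import *
st();to([.5268,.3769,.13],7.5);to([.5268,.3769,.026],7.5)"
```

```text
t 4.95 p [0.4442 0.2644 0.1378] yaw -9.18 F [ 1.88 -0.31  0.36] g 71.7 q [0.43 0.07 1.6  0.   1.49 2.16]
shift [-0.1243  0.0063  0.0636] turn y -0.291
shift [-0.1248  0.1103  0.0649] turn y -0.291
```

carry_out(plan=[[-0.125,0.0,0.064,0,-0.29,0],[-0.125,0.0,0.064,0,-0.29,0],[-0.125,0.0,0.064,0,-0.29,0],[-0.125,0.006,0.064,0,-0.29,0],[-0.125,0.045,0.0645,0,-0.29,0],[-0.125,0.085,0.065,0,-0.29,0],[-0.125,0.107,0.065,0,-0.29,0],[-0.125,0.107,0.065,0,-0.29,0],[-0.125,0.107,0.065,0,-0.29,0]])

```text
time: 5.85
eef_pos: [0.5267, 0.3766, 0.0295]
eef_rot: [0.535, -0.469, 0.464, -0.527]
wrist_force: [1.1, -0.2, 0.1]
grip_width: 0.841
```

carry_out(plan=[[0,0,0,0,0,0],[0,0,0,0,0,0],[0,0,0,0,0,0],[0,0,0,0,0,0],[0,0,0,0,0,0],[0,0,0,0,0,0]], fingers=0.03, force=30)

```text
time: 6.45
eef_pos: [0.5283, 0.3774, 0.0326]
eef_rot: [0.534, -0.468, 0.465, -0.529]
wrist_force: [-0.1, -0.2, 6.4]
grip_width: 0.559
```

```bash
python3 -c "
from h import *
st()"
```

```text
t 6.45 p [0.5283 0.3774 0.0326] yaw 7.42 F [-0.14 -0.16  6.44] g 47.7 q [0.53 0.43 1.38 0.   1.34 1.97]
```

carry_out(plan=[[0,-0.012,0,0,0,0],[0,-0.025,0,0,0,0],[0,-0.025,0,0,0,0],[0,-0.025,0,0,0,0],[0,-0.025,0,0,0,0]])

```text
time: 6.95
eef_pos: [0.528, 0.3772, 0.0569]
eef_rot: [0.534, -0.469, 0.465, -0.528]
wrist_force: [-0.6, -0.1, -0.9]
grip_width: 0.553
```

```bash
python3 -c "
from h import *
st()"
```

```text
t 6.95 p [0.528  0.3772 0.0569] yaw 7.42 F [-0.61 -0.14 -0.93] g 47.2 q [0.53 0.41 1.36 0.   1.39 1.97]
```

A is light too, so C should be the full one. Put A back, then go to C.

carry_out(plan=[[0,0.012,0,0,0,0],[0,0.023,0,0,0,0],[0,0.0245,0,0,0,0],[0,0.0245,0,0,0,0]])

```text
time: 7.35
eef_pos: [0.5274, 0.3769, 0.0316]
eef_rot: [0.535, -0.469, 0.464, -0.528]
wrist_force: [-0.4, -0.4, 2.3]
grip_width: 0.559
```

carry_out(plan=[[0,0,0,0,0,0],[0,0,0,0,0,0],[0,0,0,0,0,0],[0,-0.03,0,0,0,0],[0,-0.08,0,0,0,0],[0,-0.11,0,0,0,0]], fingers=0.066)

```text
time: 7.95
eef_pos: [0.5295, 0.3778, 0.1449]
eef_rot: [0.533, -0.468, 0.465, -0.529]
wrist_force: [0.3, -0.0, 0.7]
grip_width: 0.772
```

```bash
python3 -c "
from h import *
st();to([.4184,.149,.13],-2.2);to([.4184,.1480,.030],-2.2)
i=snap('top','pics/t2.png')"
```

```text
t 7.95 p [0.5295 0.3778 0.1449] yaw 7.43 F [ 0.32 -0.02  0.67] g 65.9 q [0.53 0.35 1.25 0.   1.55 1.97]
shift [ 0.2125  0.016  -0.1396] turn y 0.168
shift [ 0.2135  0.116  -0.139 ] turn y 0.168
```

carry_out(plan=[[0.2125,0.0,-0.14,0,0.168,0],[0.2125,0.0,-0.14,0,0.168,0],[0.2125,0.0,-0.14,0,0.168,0],[0.2125,0.0,-0.14,0,0.168,0],[0.2125,0.0,-0.14,0,0.168,0],[0.2125,0.0,-0.14,0,0.168,0],[0.213,0.04,-0.1395,0,0.168,0],[0.213,0.08,-0.139,0,0.168,0],[0.2135,0.114,-0.139,0,0.168,0],[0.2135,0.116,-0.139,0,0.168,0],[0.2135,0.116,-0.139,0,0.168,0]])

```text
time: 9.1
eef_pos: [0.4215, 0.1502, 0.034]
eef_rot: [-0.49, 0.511, -0.508, 0.491]
wrist_force: [-0.2, 0.2, 0.5]
grip_width: 0.777
```

carry_out(plan=[[0,0,0,0,0,0],[0,0,0,0,0,0],[0,0,0,0,0,0],[0,0,0,0,0,0],[0,0,0,0,0,0],[0,0,0,0,0,0]], fingers=0.03, force=45)

```text
time: 9.7
eef_pos: [0.4239, 0.1503, 0.0368]
eef_rot: [0.488, -0.509, 0.51, -0.493]
wrist_force: [0.2, -2.2, 6.7]
grip_width: 0.549
```

carry_out(plan=[[0,-0.012,0,0,0,0],[0,-0.03,0,0,0,0],[0,-0.06,0,0,0,0],[0,-0.08,0,0,0,0],[0,-0.08,0,0,0,0],[0,-0.08,0,0,0,0]])

```text
time: 10.3
eef_pos: [0.4228, 0.1502, 0.1163]
eef_rot: [0.488, -0.509, 0.509, -0.493]
wrist_force: [-0.5, -0.0, -6.1]
grip_width: 0.549
```

```bash
python3 -c "
from h import *
st()
p=cw(-90,0,0); print(p,cw(-126,0,0)); to([p[0],p[1],.11],12.06)
snap('wrist','pics/w3.png')"
```

```text
t 10.3 p [0.4228 0.1502 0.1163] yaw -2.16 F [-0.5  -0.04 -6.13] g 46.9 q [ 0.21 -0.08  1.8   0.    1.42  1.82]
[0.54858636 0.21499577 0.        ] [0.5133809  0.20747408 0.        ]
shift [-0.0695  0.0071  0.1232] turn y -0.248
```

View pics/w3.png

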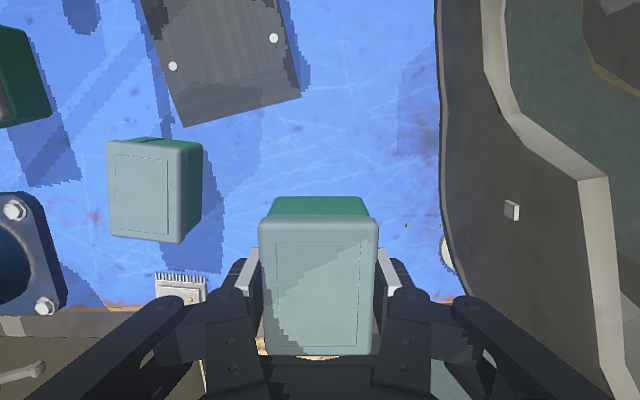

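The tin is lifted and heavy (about 6 N), so C is the full one. It sits level in the jaws, and the apron front corners are at (185,126) and (301,95). Move it over the apron.

carry_out(plan=[[-0.035,0,0.06,0,-0.12,0],[-0.069,0.0,0.127,0,-0.248,0],[-0.069,0.0,0.127,0,-0.248,0],[-0.069,0.0,0.127,0,-0.248,0],[-0.069,0.01,0.127,0,-0.248,0],[-0.069,0.01,0.127,0,-0.248,0]])

```text
time: 10.95
eef_pos: [0.5487, 0.2133, 0.1015]
eef_rot: [0.551, -0.447, 0.443, -0.549]
wrist_force: [-0.9, 0.0, -6.9]
grip_width: 0.551
```

```bash
python3 -c "
from h import *
st()
m=optics.camera_model('wrist'); snap('wrist','pics/w4.png')
for n,p in dict(lipFL=(14,37,62),lipFR=(14,-37,62),gL=(-55,41,34),gR=(-55,-41,34),aL=(-126,46,4),aR=(-126,-46,4)).items(): print(n,px(m,cw(*p)).round(1))
p=cw(-86,0,41); to(p,12.06)"
```

```text
t 10.95 p [0.5487 0.2133 0.1015] yaw 12.04 F [-0.93  0.02 -6.89] g 47.0 q [0.27 0.24 1.48 0.   1.43 1.63]
lipFL [240.   38.7]
lipFR [394.   38.5]
gL [251.  168.7]
gR [383.7 168.8]
aL [257.8 252.2]
aR [377.3 252.4]
shift [-0.0016  0.0619  0.004 ] turn y -0.0
```

View pics/w4.png

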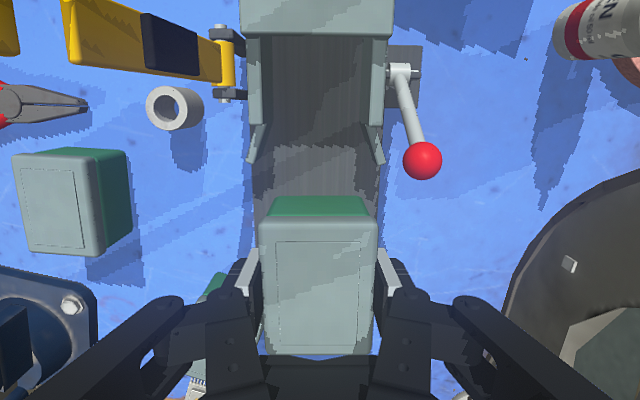

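Wrist view: lip front edge is at y≈36 px and guide ends at (252,164) and (385,165), all within about 1.5 mm of the fit. The ball is at (423,161) and the strap end at (68,30). Lower the tin.

carry_out(plan=[[-0.0015,0.03,0.004,0,0,0],[-0.0015,0.053,0.004,0,0,0],[-0.0015,0.06,0.004,0,0,0],[-0.0015,0.062,0.004,0,0,0],[-0.0015,0.062,0.004,0,0,0]])

```text
time: 11.5
eef_pos: [0.5524, 0.2157, 0.0417]
eef_rot: [-0.549, 0.446, -0.444, 0.55]
wrist_force: [0.1, -0.6, -6.7]
grip_width: 0.554
```

```bash
cat >> h.py <<'E'
def cf(p): # world -> cradle mm
    d=np.array(p)-[*CR,0]; c,s=np.cos(CY),np.sin(CY); return np.array([c*d[0]+s*d[1],-s*d[0]+c*d[1],d[2]])*1e3
def go(x,y,z): to(cw(x,y,z),np.degrees(CY)); print('  for',(x,y,z),'now',cf(telemetry.state()['eef_pos']).round(1))
E
python3 -c "
from h import *
st(); go(-86,0,41)"
```

```text
t 11.5 p [0.5524 0.2157 0.0417] yaw 12.03 F [ 0.13 -0.58 -6.66] g 47.3 q [0.27 0.3  1.53 0.   1.31 1.63]
shift [-0.0001  0.0007  0.0001] turn y -0.0
  for (-86, 0, 41) now [-86.1  -0.1  41.7]
```

carry_out(plan=[[0,0.002,0,0,0,0],[0,0.004,0,0,0,0],[0,0.004,0,0,0,0],[0,0.004,0,0,0,0]])

```text
time: 11.9
eef_pos: [0.5531, 0.2158, 0.0408]
eef_rot: [-0.549, 0.445, -0.444, 0.55]
wrist_force: [-4.4, -1.1, 6.2]
grip_width: 0.55
```

carry_out(plan=[[0,0,0,0,0,0],[0,-0.001,0,0,0,0],[0,-0.001,0,0,0,0],[0,-0.025,0,0,0,0],[0,-0.06,0,0,0,0],[0,-0.06,0,0,0,0]], fingers=0.066, force=30)

```text
time: 12.5
eef_pos: [0.5568, 0.2167, 0.107]
eef_rot: [-0.545, 0.443, -0.447, 0.554]
wrist_force: [0.4, -0.0, 0.5]
grip_width: 0.769
```

```bash
python3 -c "
from h import *
from scipy.optimize import minimize_scalar
st(); go(-146,0,95); go(-146,0,38)
m=optics.camera_model('wrist'); snap('wrist','pics/w5.png')
t=optics.camera_model('top'); snap('top','pics/t3.png')
print('tin exp',px(m,cw(-90,0,52)),)
"
```

```text
t 12.5 p [0.5568 0.2167 0.107 ] yaw 12.03 F [ 0.38 -0.    0.52] g 65.7 q [0.27 0.25 1.46 0.   1.42 1.64]
shift [ 0.0001  0.0112 -0.0645] turn y -0.0
  for (-146, 0, 95) now [-81.6  -0.  107. ]
shift [ 0.0003  0.0682 -0.0652] turn y -0.0
  for (-146, 0, 38) now [-81.6  -0.  107. ]
tin exp [319.98054489 243.64766104]
```

View pics/w5.png

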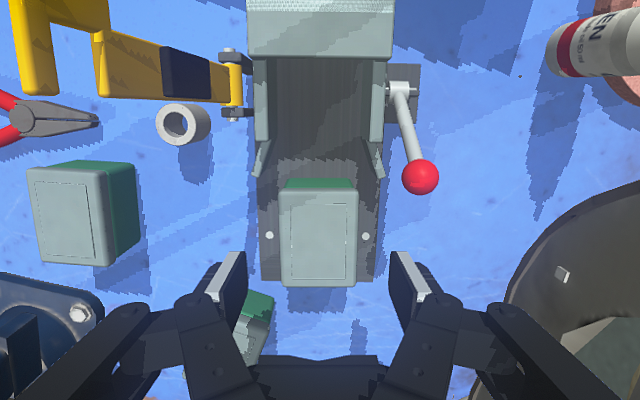

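Wrist view: the tin stands square on the apron, lid centre (318,240) as expected (x about −88). The ball is at (421,177) and the strap end near u=15. Next I'll close the fingers behind the tin and work out the strap and bolt angles.

carry_out(plan=[[0,0,-0.03,0,0,0],[0,0,-0.065,0,0,0],[0,0,-0.068,0,0,0],[0,0.03,-0.068,0,0,0],[0,0.06,-0.068,0,0,0],[0,0.068,-0.067,0,0,0],[0,0.068,-0.067,0,0,0]], fingers=0.0)

```text
time: 13.3
eef_pos: [0.4875, 0.2018, 0.0316]
eef_rot: [-0.549, 0.446, -0.444, 0.55]
wrist_force: [0.2, 0.4, -0.5]
grip_width: -0.001
```

```bash
python3 -c "
from h import *
st(); go(-42,0,38); go(2-32-11,0,38)
# angles from t3.png/w5: wrist model reconstructed by known offset
s=telemetry.state(); m=optics.camera_model('wrist'); P=np.array(m['pose'])
T=np.eye(4);T[:3,:3]=R.from_quat(s['eef_rot']).as_matrix();T[:3,3]=s['eef_pos']
T5=np.eye(4);T5[:3,:3]=R.from_quat([-0.545,0.443,-0.447,0.554]).as_matrix();T5[:3,3]=[.5568,.2167,.107]
m5=dict(m);m5['pose']=T5@np.linalg.inv(T)@P
for a in range(90,150,6):
    a_=np.radians(a); print(a,px(m5,cw(0,46-111*np.cos(a_),62+111*np.sin(a_))).round(),end=' ')
print()
for a in range(20,50,3):
    a_=np.radians(a); print(a,px(m5,cw(-76*np.sin(a_),-50,20+76*np.cos(a_))).round(),end=' ')
"
```

```text
t 13.3 p [0.4875 0.2018 0.0316] yaw 12.02 F [ 0.15  0.41 -0.47] g -0.1 q [0.28 0.18 1.7  0.   1.26 1.64]
shift [-0.0003 -0.0065  0.1105] turn y -0.001
  for (-42, 0, 38) now [-152.5   -0.2   31.6]
shift [-0.0003 -0.0065  0.1115] turn y -0.001
  for (-41, 0, 38) now [-152.5   -0.2   31.6]
90 [85. 58.] 96 [34. 61.] 102 [-8. 65.] 108 [-39.  70.] 114 [-60.  74.] 120 [-72.  78.] 126 [-77.  82.] 132 [-75.  84.] 138 [-70.  87.] 144 [-60.  89.] 
20 [431. 147.] 23 [429. 154.] 26 [427. 162.] 29 [426. 168.] 32 [424. 175.] 35 [422. 180.] 38 [420. 186.] 41 [418. 190.] 44 [416. 195.] 47 [414. 198.]
```

carry_out(plan=[[0,-0.0065,0.01,0,0,0],[0,-0.0065,0.02,0,0,0],[0,-0.0065,0.032,0,0,0],[0,-0.0065,0.044,0,0,0],[0,-0.0065,0.056,0,0,0],[0,-0.0065,0.068,0,0,0],[0,-0.0065,0.08,0,0,0],[0,-0.0065,0.09,0,0,0],[0,-0.0065,0.096,0,0,0],[0,-0.0065,0.101,0,0,0],[0,-0.0065,0.104,0,0,0],[0,-0.0065,0.104,0,0,0]])

```text
time: 14.5
eef_pos: [0.5899, 0.2236, 0.0382]
eef_rot: [-0.549, 0.446, -0.444, 0.55]
wrist_force: [-2.8, -0.3, 0.6]
grip_width: -0.001
```

```bash
python3 -c "
from h import *
st(); go(-41,0,38);snap('wrist','pics/w6.png')"
```

```text
t 14.5 p [0.5899 0.2236 0.0382] yaw 12.02 F [-2.84 -0.29  0.64] g -0.1 q [0.27 0.38 1.43 0.   1.33 1.63]
shift [-0.0002  0.0002  0.0068] turn y -0.001
  for (-41, 0, 38) now [-47.8  -0.2  38.2]
```

View pics/w6.png

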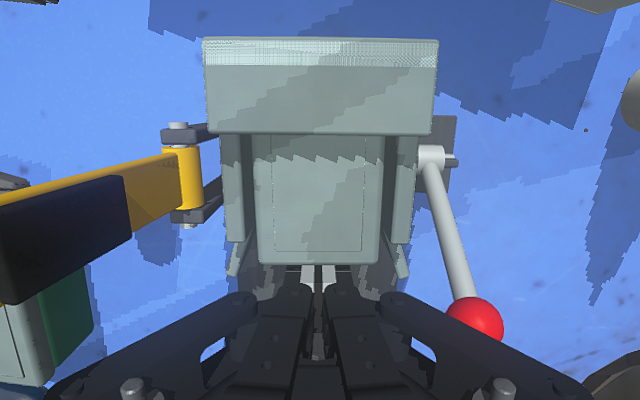

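The tin is in between the walls with its end face near (320,262), almost home. The strap is clear and the ball is at (475,325), untouched. Push gently on to the stop.

carry_out(plan=[[0,0,0.004,0,0,0],[0,0,0.007,0,0,0],[0,0,0.009,0,0,0],[0,0,0.011,0,0,0],[0,0,0.012,0,0,0],[0,0,0.012,0,0,0]])

```text
time: 15.15
eef_pos: [0.598, 0.2254, 0.038]
eef_rot: [0.552, -0.447, 0.442, -0.548]
wrist_force: [-15.1, -3.1, 7.3]
grip_width: -0.001
```

```bash
python3 -c "
from h import *
st(); go(-41,0,38)"
```

```text
t 15.15 p [0.598  0.2254 0.038 ] yaw 12.04 F [-15.08  -3.07   7.27] g -0.1 q [0.27 0.4  1.4  0.   1.35 1.63]
shift [-0.0002  0.     -0.0015] turn y -0.0
  for (-41, 0, 38) now [-39.5  -0.2  38. ]
```

Home: hard contact at 15 N, TCP at −39.5. Back off, rise over the strap and turn the gripper 90°.

carry_out(plan=[[0,0,-0.012,0,0,0],[0,0,-0.035,0,0,0],[0,-0.04,-0.035,0,0,0],[0,-0.09,-0.035,0,0,0],[0,-0.14,-0.035,0,0,0],[0,-0.175,-0.035,0,0,0],[0,-0.175,-0.035,0,0,0],[-0.11,-0.175,0.04,0,-1.571,0],[-0.11,-0.175,0.04,0,-1.571,0],[-0.11,-0.175,0.04,0,-1.571,0],[-0.11,-0.175,0.04,0,-1.571,0],[-0.11,-0.175,0.04,0,-1.571,0],[-0.11,-0.175,0.04,0,-1.571,0],[-0.11,-0.175,0.04,0,-1.571,0],[-0.11,-0.175,0.04,0,-1.571,0],[-0.11,-0.175,0.04,0,-1.571,0],[-0.11,-0.175,0.04,0,-1.571,0],[-0.11,-0.175,0.04,0,-1.571,0],[-0.11,-0.175,0.04,0,-1.571,0],[-0.11,-0.175,0.04,0,-1.571,0]])

```text
time: 17.15
eef_pos: [0.6161, 0.3413, 0.212]
eef_rot: [-0.703, -0.071, 0.077, 0.704]
wrist_force: [0.2, -0.0, -0.5]
grip_width: -0.003
```

```bash
python3 -c "
from h import *
st(); print(cf(telemetry.state()['eef_pos']))
to(cw(0,112,144),102.06)
for a in (90,75,60,45,32,20,10,4,0,-2):
    a_=np.radians(a); print(a,tool(cw(0,46-70*np.cos(a_)+2*np.sin(a_)+11,62+70*np.sin(a_)+2*np.cos(a_)+11)).round(3))
"
```

```text
t 17.15 p [0.6161 0.3413 0.212 ] yaw 101.96 F [ 0.22 -0.   -0.54] g -0.3 q [0.42 0.45 0.98 0.   1.72 0.22]
[  2.41751699 109.40045922 211.95011811]
shift [-0.0018  0.068   0.0024] turn y -0.002
90 [-0.002  0.069 -0.051]
75 [-0.002  0.071 -0.069]
60 [-0.002  0.077 -0.086]
45 [-0.001  0.088 -0.101]
32 [-0.001  0.1   -0.111]
20 [-0.001  0.113 -0.118]
10 [-0.001  0.125 -0.121]
4 [-0.001  0.132 -0.122]
0 [-0.001  0.137 -0.123]
-2 [-0.001  0.139 -0.123]
```

carry_out(plan=[[-0.002,0.035,0.002,0,0,0],[-0.002,0.068,0.002,0,0,0],[-0.002,0.068,0.0,0,0,0],[-0.002,0.068,-0.02,0,0,0],[-0.002,0.069,-0.036,0,0,0],[-0.002,0.069,-0.051,0,0,0],[-0.002,0.071,-0.069,0,0,0],[-0.002,0.077,-0.086,0,0,0],[-0.001,0.088,-0.101,0,0,0],[-0.001,0.1,-0.111,0,0,0],[-0.001,0.113,-0.118,0,0,0],[-0.001,0.125,-0.121,0,0,0],[-0.001,0.132,-0.122,0,0,0],[-0.001,0.137,-0.123,0,0,0],[-0.001,0.139,-0.123,0,0,0],[-0.001,0.139,-0.123,0,0,0]])

```text
time: 18.75
eef_pos: [0.6385, 0.2213, 0.075]
eef_rot: [-0.703, -0.071, 0.078, 0.704]
wrist_force: [-6.1, -2.8, 9.3]
grip_width: -0.004
```

```bash
python3 -c "
from h import *
st(); print(cf(telemetry.state()['eef_pos']));snap('scene','pics/s2.png')
a=cv2.imread('pics/s2.png')[120:320,170:430];cv2.imwrite('pics/s2c.png',cv2.resize(a,None,fx=3,fy=3,interpolation=cv2.INTER_CUBIC))"
```

```text
t 18.75 p [0.6385 0.2213 0.075 ] yaw 102.03 F [-6.15 -2.75  9.28] g -0.3 q [0.25 0.45 1.26 0.   1.44 0.04]
[ -0.76161311 -12.56908818  74.95840553]
```

View pics/s2c.png

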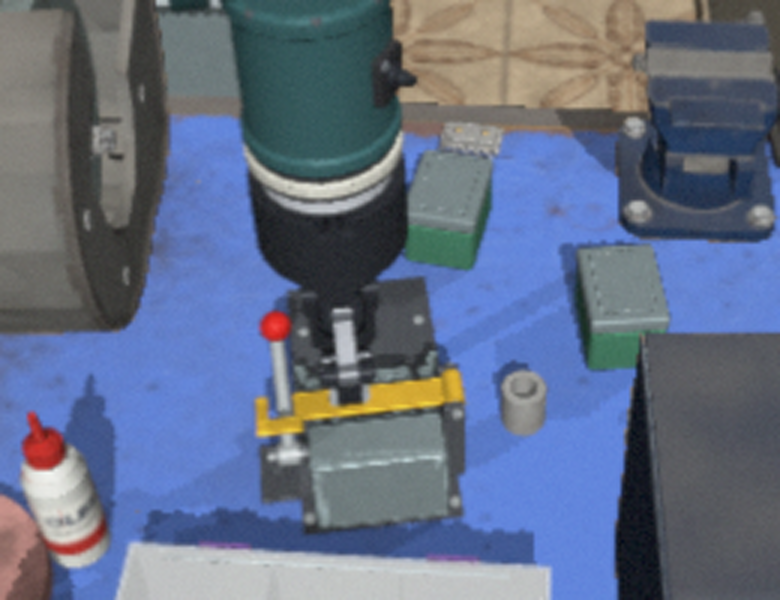

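The strap is level across the tin and pressed on its stop (9 N, tip z = 64). The bolt still leans to the front. Now go round in front of the ball.

carry_out(plan=[[0,-0.025,0,0,0,0],[0,-0.07,0,0,0,0],[-0.04,-0.075,-0.018,0,0,0],[-0.085,-0.075,-0.037,0,0,0],[-0.088,-0.075,-0.037,0,0,0],[-0.088,-0.075,-0.037,0,0,0],[-0.088,-0.04,-0.037,0,0,0],[-0.088,-0.015,-0.037,0,0,0],[-0.088,-0.013,-0.037,0,0,0],[-0.088,-0.013,-0.037,0,0,0]])

```text
time: 19.8
eef_pos: [0.561, 0.1676, 0.0885]
eef_rot: [-0.703, -0.071, 0.078, 0.704]
wrist_force: [0.0, 0.3, 0.2]
grip_width: -0.002
```

```bash
python3 -c "
from h import *
st(); print(cf(telemetry.state()['eef_pos']));to(cw(-25,-50,90),102.06);to(cw(-22,-50,90),102.06)"
```

```text
t 19.8 p [0.561  0.1676 0.0885] yaw 102.07 F [0.04 0.32 0.23] g -0.2 q [ 0.19  0.25  1.49  0.    1.41 -0.02]
[-87.77272185 -48.98790539  88.46031624]
shift [ 0.0628 -0.0022 -0.001 ] turn y 0.0
shift [ 0.0658 -0.0022 -0.001 ] turn y 0.0
```

carry_out(plan=[[0.012,-0.001,-0.001,0,0,0],[0.024,-0.002,-0.001,0,0,0],[0.034,-0.002,-0.001,0,0,0],[0.044,-0.002,-0.001,0,0,0],[0.053,-0.002,-0.001,0,0,0],[0.06,-0.002,-0.001,0,0,0],[0.064,-0.002,-0.001,0,0,0],[0.067,-0.002,-0.001,0,0,0],[0.067,-0.002,-0.001,0,0,0]])

```text
time: 20.7
eef_pos: [0.6333, 0.1819, 0.1057]
eef_rot: [-0.702, -0.078, 0.071, 0.704]
wrist_force: [-9.2, -2.7, 34.3]
grip_width: -0.005
```

```bash
python3 -c "
from h import *
st(); print(cf(telemetry.state()['eef_pos']))"
```

```text
t 20.7 p [0.6333 0.1819 0.1057] yaw 102.09 F [-9.2  -2.72 34.33] g -0.4 q [ 0.19  0.38  1.29  0.    1.46 -0.02]
[-14.05745089 -50.03657451 105.70231634]
```

The finger rode up (34 N upwards). Lift off and look.

carry_out(plan=[[0,-0.03,0,0,0,0],[0,-0.07,0,0,0,0],[-0.04,-0.09,0,0,0,0],[-0.09,-0.09,0,0,0,0],[-0.09,-0.09,0,0,0,0]])

```text
time: 21.2
eef_pos: [0.5388, 0.1623, 0.195]
eef_rot: [-0.702, -0.077, 0.072, 0.704]
wrist_force: [-0.1, 0.1, -0.3]
grip_width: 0.003
```

```bash
python3 -c "
from h import *
st(); print(cf(telemetry.state()['eef_pos']));snap('wrist','pics/w7.png');snap('scene','pics/s3.png')
a=cv2.imread('pics/s3.png')[190:310,220:360];a=cv2.resize(a,(467,400),interpolation=cv2.INTER_CUBIC)
b=cv2.resize(cv2.imread('pics/w7.png'),(320,200));o=np.zeros((400,790,3),np.uint8);o[:,:467]=a;o[:200,469:789]=b;cv2.imwrite('pics/v7.png',o)"
```

```text
t 21.2 p [0.5388 0.1623 0.195 ] yaw 102.14 F [-0.08  0.12 -0.34] g 0.2 q [ 0.19  0.12  1.42  0.    1.59 -0.02]
[-110.57534612  -49.53748511  195.00733861]
```

View pics/v7.png

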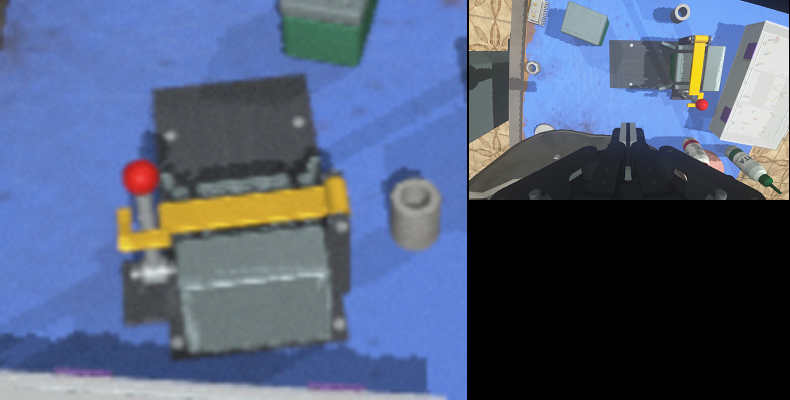

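Strap still closed; the ball is now nearly upright, at scene (262,243) and wrist (466,208). Work out the angle.

```bash
python3 -c "
from h import *
m=optics.camera_model('wrist');s=optics.camera_model('scene')
def cen(f):
    i=cv2.imread(f).astype(int); k=((i[...,2]>150)&(i[...,1]<70)&(i[...,0]<70)).astype(np.uint8)
    n,l,t,c=cv2.connectedComponentsWithStats(k); return [(c[j].round(1),t[j,4]) for j in range(1,n) if t[j,4]>15]
print(cen('pics/w7.png'),cen('pics/s3.png'))
for a in range(-4,25,4):
    a_=np.radians(a); p=cw(-76*np.sin(a_),-50,20+76*np.cos(a_)); print(a,px(m,p).round(1),px(s,p).round(1))
for n,p in dict(end=(0,-65,64),hinge=(0,46,64)).items(): print(n,px(s,cw(*p)).round(1),px(m,cw(*p)).round(1))
st();p=cf(telemetry.state()['eef_pos']);print(p)
for q in [(-60,-50,150),(-60,-50,87),(-25,-50,87),(-22,-50,87)]: to(cw(*q),102.06)
"
```

```text
[(array([466.8, 208.8]), np.int32(347))] [(array([261.8, 242.7]), np.int32(71)), (array([183.2, 268.8]), np.int32(108)), (array([194.4, 302. ]), np.int32(27))]
-4 [460.8 208.5] [261.2 245.6]
0 [454.  208.6] [261. 243.]
4 [447.1 208.6] [260.9 240.6]
8 [440.  208.4] [260.7 238.3]
12 [432.8 208.1] [260.6 236.3]
16 [425.6 207.6] [260.5 234.4]
20 [418.4 207. ] [260.4 232.8]
24 [411.4 206.2] [260.4 231.4]
end [254.  256.2] [436.7 214. ]
hinge [319.9 248.5] [450.7  77.9]
t 21.3 p [0.5444 0.163  0.1966] yaw 102.12 F [2.02 0.37 0.07] g 0.1 q [ 0.19  0.13  1.41  0.    1.58 -0.02]
[-104.90831804  -49.94313524  196.56967781]
shift [ 0.0442  0.0472 -0.0002] turn y 0.001
shift [ 0.0433  0.1102 -0.0002] turn y 0.001
shift [ 0.0783  0.1108 -0.0003] turn y 0.001
shift [ 0.0813  0.1108 -0.0003] turn y 0.001
```

```bash
python3 -c "
from h import *
snap('wrist','pics/w8.png');m=optics.camera_model('wrist');snap('top','pics/t8.png');snap('scene','pics/s8.png')
m2=optics.camera_model('wrist');print('cam drift',np.abs(np.array(m2['pose'])-m['pose']).max().round(4))
i=cv2.imread('pics/w8.png').astype(int); k=((i[...,2]>150)&(i[...,1]<70)&(i[...,0]<70)).astype(np.uint8)
n,l,t,c=cv2.connectedComponentsWithStats(k); print([(c[j].round(1),t[j,4]) for j in range(1,n) if t[j,4]>100])
for a in (-4,0,4,8): 
    a_=np.radians(a); print(a,px(m,cw(-76*np.sin(a_),-50,20+76*np.cos(a_))).round(1))
im=cv2.imread('pics/w8.png')
x0,y0=370,50;A=cv2.resize(im[y0:y0+200,x0:x0+180],None,fx=2.5,fy=2.5,interpolation=cv2.INTER_CUBIC)
def dot(p,col):
    q=(px(m,cw(*p))-[x0,y0]+.5)*2.5; cv2.circle(A,tuple(int(v) for v in q),2,col,-1)
for x in(-9,9):
    for y in (46,-65): dot((x,y,64),(255,0,255))
for y in(-24,24): dot((-30,y,52),(255,0,0))
s=cv2.imread('pics/t8.png')[112:292,240:400];B=cv2.resize(s,(320,360),interpolation=cv2.INTER_CUBIC)
o=np.zeros((500,780,3),np.uint8);o[:,:450]=A;o[:360,455:775]=B;cv2.imwrite('pics/v8.png',o);st()
"
```

```text
cam drift 0.001
[(array([456.9, 207.3]), np.int32(335))]
-4 [458.9 208.2]
0 [452.2 208.3]
4 [445.3 208.3]
8 [438.2 208.1]
t 21.45 p [0.5464 0.1632 0.1962] yaw 102.1 F [ 0.63  0.45 -0.41] g -0.0 q [ 0.19  0.13  1.41  0.    1.58 -0.02]
```

View pics/v8.png

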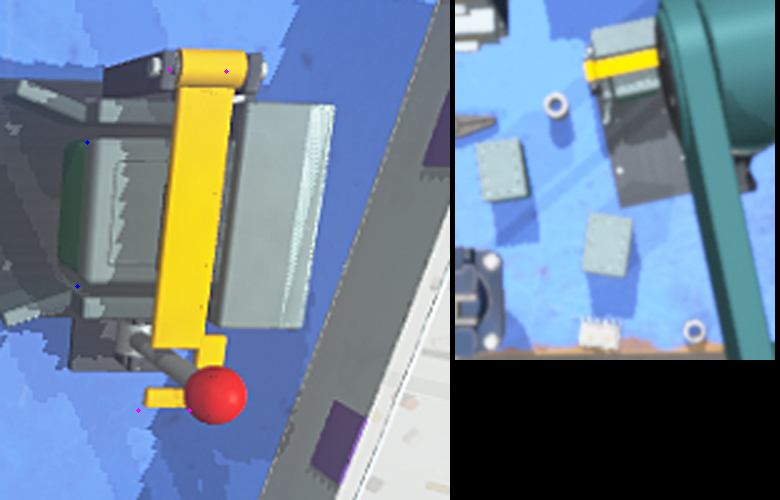

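Composite check: the strap lies closed along its predicted outline, allowing for a constant 3 px offset. The rod stands in the slot with the ball at wrist (457,207), about 0°, and the tin's near edge is at about x = −30. Tins A and B, the bush, the nut and the blade are all in place. Nothing is touching the robot, so I'll hand in.

```bash
python3 -c "
from h import *
st(); print(bot.finish_job())"
```

```text
t 21.45 p [0.5464 0.1632 0.1962] yaw 102.1 F [ 0.63  0.45 -0.41] g -0.0 q [ 0.19  0.13  1.41  0.    1.58 -0.02]
the job is handed in; nothing more can be done
None
```

The job is done and handed in at 21.5 s. Tin C was the full one, and it is now home in the cradle with the strap closed over it and the bolt upright in the strap's slot.

- **Weighing:** tins A and B each lifted at about 1.1 N and went back where they stood. C lifted at about 6 N.
- **Sliding in:** I set C on the apron and pushed it under the lip until it hit the back stop with 15 N.
- **Strap:** it was pressed down to its stop with the fingertips at z = 64 mm, the height of the closed strap.
- **Bolt:** the ball measures about 0° (±1°) in the scene and wrist pictures, with the rod between the strap's prongs.
- **Other things:** in the last pictures A, B, the bush, the nut and the blade look undisturbed. The gripper was hanging free, with wrist force under 1 N.

**What disagreed:**
- At the end of the bolt swing the finger rode up over the ball, with about 34 N upwards on the fingertips. I lifted off and checked again: the bolt was already upright and the strap still closed.
- My last picture puts the tin's near edge up to about 2 mm short of full back-stop contact. That is within my calibration error, and it would still put the tin's centre at the nominal home point.

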